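# Clamp the passed bag-clasp housing and hold the lever level

### The arm

A 6-joint arm with a two-finger parallel gripper is mounted at the origin on the work surface. World frame = base frame: x ahead of the robot, y to its left, z up, the work surface at z = 0. Lengths are in m, angles in degrees, forces in N, time in s.
With the tool pointing down it reaches from about 0.3 to 0.75 m from the base axis. Payload 8.5 kg.
Tool frame: the origin (TCP) lies midway between the tips of the shut fingers; the grasp point (between the pads) lies 19 mm behind it (env.pinch_z is the z of the grasp point in the tool frame, in m); z points along the fingers, y is the line along which they close (so a half turn about z gives the same grasp; the last joint's range is limited). The gripper opens to 85 mm and grips with 20 to 120 N. Pads are 22 mm wide; open, the fingers measure 114 mm over their backs; the gripper's body (76 mm by 85 mm) begins 54 mm behind the grasp point. The pads swing forward as they close: fully open they stand 13 mm farther back than shut.
Start: joints at [-84.299, 21.807, 74.336, -0, 83.858, -12.336], TCP at [0.17, -0.523, 0.231] pointing down, gripper open.
Joint ranges: [-178.18, 178.18], [-50.72, 133.34], [12.68, 142.11], [-81.47, 261.47], [9.98, 163.14], [-165.26, 165.26]. Speed limits (degrees/s): [136.94, 136.94, 180, 180, 180, 180].

### API

Orientations are given as a 3x3 rotation matrix whose columns are the frame's x, y, z axes.
In Python, from rig import env gives the robot as it stands.
- The arm moves only by the tool arm_command, never from a script. Its argument "deltas" is a list of rows, each an object of numbers: "rx", "ry", "rz": the turn, a rotation vector about the tool's x, y, z in rad; "dx", "dy", "dz": the shift along the tool's x, y, z in m; "fingers": the finger opening in m, from 0 to 0.0854. In form: [{"rx": .., "ry": .., "rz": .., "dx": .., "dy": .., "dz": .., "fingers": ..}, ...]. A call has 1 to 12 rows; each row shifts and turns the commanded pose from where the row before left it, along the tool's axes as they then stand; what a row does not reach is not made up. A row lasts 1/10 s, in which the tool goes at most 50 mm and 8.59 degrees, less where a joint would pass 70% of its speed; a pose out of reach is approached as far as the arm can. A call is refused whole if a number of a shift passes 0.05 or a number of a turn 0.15, either way. A call with a gripper value outside its range is refused whole. The fingers move at their own pace and stop on an object; "squeeze" is the grip in N (left out, the last holds). Time passes only in rows, so rows that do not move let the fingers close. It gives the time, the measured TCP pose, the force, the opening and the grip force at its end, in the units of the state.
- env.observe(): the state, without advancing time (a new reading comes with each control period).
- env.get_image(name): name is "scene" or "top" or "wrist"; returns a dict with "color" (400x640x3 uint8, blue, green, red), "camera_matrix" (3x3 intrinsics, pixels), "k1" (the pictures are not rectified: a ray, as slopes to the right and down, at radius r is drawn at 1 + k1 r^2 times it, then the intrinsics apply), "eye" and "orientation" of the camera in the world. Camera axes: x right, y up, looking along -z (the intrinsics and any distortion apply to the point x, -y, -z); pixel columns grow to the right and rows downward; lengths in m; the calibration is good to about 2 mm. A picture is of the moment at which its call begins. There is no depth.
- env.close_job(): hands the job in; it is judged then, once.
Trained networks look in a picture, given as the dict that the camera call returned (one of the last four; its "shot" number tells which), for a name from the list of things; names that differ only in an ending like _2 or _b are one class to them, and where a whole thing is asked for, a point or a joint stands for the part that bears it (a point fixed in the world has none). Each returns a list of dicts, best first, with "p" (0 to 1); they miss things now and then, are a little off and sometimes report something else, mostly with a low value. They report only what shows in the picture. A call takes as long as a camera call. They do not tell look-alikes from the thing itself.
- env.look_for(query, picture): "box" ([left, top, right, bottom] in pixels, round what is visible of it).
- env.tip_of(query, picture): "location" ([column, row] in pixels: a listed point, or the origin of a listed thing).
The state is a dict: "time_s": time; "q": joint angles; "qvel": joint speeds; "joint_efforts": joint torques, N m; "position": TCP position; "tool_rot": TCP orientation; "ft_force": force on the tool from outside, world axes, zero at the start; "wrist_torque": the same for the moment, N m; "grip_width": finger opening in m; "gripper_force": force on a finger pad.
Only numpy, scipy, OpenCV 4.12 (cv2) and the standard library are available. Lean on these libraries where they do the work, as an engineer would, in place of code of your own. Each camera call takes 0.05 s, during which the arm holds its last target. There are 200 camera calls.

### The job

Sort the two steel bag-clasp housings by the shape of the brass tag on top: lay the reject, with the long bar tag, in the small white tray, and set the passed one, with the round tag, flat in the nest of the spring-return clamp, lengthways between the end stop and the jaw pad, while its hand lever is up. Then press the hand lever down until it is level, its black paddle flush with the top of the gauge post at its end, so that the sprung pad clamps the housing while the glue sets, and finish holding the lever there: the program ends with the robot still pressing it. Leave the other tools and the jar where they are.

Things in the scene. Friction and masses are not known exactly. Their poses are not given: they have to be found in the camera images.
- clasp_round: passed clasp housing: a steel block 34 mm (x) by 56 mm (y) by 24 mm high, 0.15 kg or so, with a round brass tag 24 mm across and 3 mm high in the middle of its top; origin under its centre, z up, y along its length. It is symmetric: either end may face the stop
- clasp_bar: reject clasp housing: the same block with a brass bar tag 7 by 30 by 3 mm (long way along y) on its top; origin under its centre
- tray: white plastic reject tray fixed to the bench: 160 mm (x) by 130 mm (y) outside, 28 mm high, walls 4 mm and floor 4 mm thick; origin under its centre
- press: grey bench clamp, fixed, 360 mm long in y; origin on the bench under the nest's centre. Along +y: nest, jaw and pad, lever yoke (68 mm wide, 87 mm high; pivot 125 mm from the nest centre, 70 mm above the bench), lever, gauge post (14 mm thick, 298 mm from the nest centre, top 78 mm above the bench). Base 12 mm thick, 90 mm wide at the nest, 60 mm at the lever
- nest (a point): centre of the nest's floor (12 mm above the bench), axes as press. Fixed end stop, 22 mm high, face 36 mm to -y; jaw pad face 36 mm to +y with the lever up: 8 mm spare each way for the 56 mm housing. Four guides (7 mm high, 8 mm long in y, 6 mm wide) at y = -22 and +22 mm, inner faces 21 mm either side in x: 4 mm spare each way
- pad: steel jaw pad, 30 mm wide, 22 mm high, sprung (1 N/mm, 17 mm stroke) on the jaw; origin that of press with the lever up, moving 48 mm per rad of lever towards -y, less what its spring gives. It pushes the housing to the end stop, then its spring yields: about 9 N with the lever level
- lever (a joint): hand lever angle: 0 up at rest (the paddle slopes 0.52 rad, 30 degrees, above level), grows as the lever is pressed down; 0.52 is level, 0.75 the bottom stop. A spring returns it to 0 when let go; holding the paddle level takes about 8 N downwards with a housing clamped, about 5 N without
- paddle (a point): middle of the top face of the lever's black paddle (36 mm wide in x, 60 mm long, 14 mm thick), 125 mm out along the lever from the pivot and 8 mm above the pivot line. It travels on an arc about the pivot: with the lever level it is 250 mm along the clamp's +y from the nest centre and 78 mm above the bench
- awl: awl lying on the bench, 115 mm long, turned wooden handle 24 mm thick; origin under its middle, x axis along it to the point (leave alone)
- iron_wide: steel pricking iron (stitching chisel) with six prongs lying on the bench, 123 mm long, 30 mm wide, 10 mm high; origin under its middle, x axis towards the prongs (leave alone)
- iron_narrow: the same with three prongs, 15 mm wide (leave alone)
- mallet: mallet lying on the bench, metal head 129 mm long and 36 mm high at the origin, wooden handle 210 mm along its -x axis (leave alone)
- jar: small clear jar with a brass lid, 52 mm across, 65 mm high; origin under its centre (leave alone)
Things that resemble listed ones, but are neither listed nor needed, are in the scene too. Leave any green or pink look-alike of the clasp_round alone.

How it is judged:
By the outcome, as a careful person would: the job done as asked, in the order asked, and still so for the second after the job is handed in, while the arm keeps its last pose, push and grip.
It also fails if it takes over 72 s, if anything falls off the work surface, if the arm or the gripper's body presses on something with over 40 N, if the wrist force passes 120 N, or if a joint passes its speed limit or range.

## Working session

There is one attempt and no reset: what is moved stays moved. The work goes in short steps, Python scripts to look and compute and a tool call to move; the robot and the scene stay as the last step left them, time stands still between calls to the robot, and variables do not carry over. Pictures are saved under pics/ and viewed, at most 10 in all, crops included, and the job is handed in when it is done.

Besides the shell and the picture viewer there is one more tool, called after "Request:" by a JSON object that holds its "name" and its "arguments". arm_command: Moves the arm, as the interface text tells. Its arguments: {"type":"object","properties":{"deltas":{"type":"array"},"squeeze":{"type":"number"}},"required":["deltas"]}

```bash
mkdir -p pics
cat > h.py <<'E'
import numpy as np, cv2
from rig import env
def ray(im,px):
    K=np.array(im["camera_matrix"]);d=[(px[0]-K[0,2])/K[0,0],(px[1]-K[1,2])/K[1,1]]
    d=np.array(d);u=d.copy()
    for _ in range(20): u=d/(1+im["k1"]*(u@u))
    return np.array(im["orientation"])@np.array([u[0],-u[1],-1.])
def at(im,px,z):
    r=ray(im,px);e=np.array(im["eye"]);return e+r*(z-e[2])/r[2]
def proj(im,P):
    c=np.array(im["orientation"]).T@(np.array(P)-np.array(im["eye"]))
    u=np.array([c[0],-c[1]])/-c[2];u=u*(1+im["k1"]*(u@u));K=np.array(im["camera_matrix"])
    return [K[0,0]*u[0]+K[0,2],K[1,1]*u[1]+K[1,2]]
E
python3 - <<'E'
from h import *
s=env.observe();print(s["time_s"],s["position"],s["tool_rot"],env.pinch_z)
for n in ["top","scene"]:
    im=env.get_image(n);cv2.imwrite(f"pics/{n}0.png",im["color"]);print(n,im["eye"],im["k1"])
    for q in ["clasp_round","clasp_bar","tray","press","nest","paddle","jar"]:
        for d in env.tip_of(q,im)[:3]:
            z={"nest":.012,"paddle":.13}.get(q,0.0)
            print(q,round(d["p"],2),np.round(d["location"]),np.round(at(im,d["location"],z),3))
E
```

```text
0.0 [ 0.17027318 -0.52266776  0.23070842] [[ 9.50852766e-01  3.09643340e-01 -1.40648660e-04]
 [ 3.09643209e-01 -9.50851703e-01  1.45695565e-03]
 [ 3.17400596e-04 -1.42890121e-03 -9.99998929e-01]] -0.0187
top [0.40198009 0.00227663 1.27917124] -0.11032136933127627
clasp_round 0.81 [288. 275.] [0.37  0.103 0.   ]
clasp_round 0.78 [253. 208.] [0.546 0.196 0.   ]
clasp_round 0.56 [274. 242.] [0.457 0.141 0.   ]
clasp_bar 0.71 [373. 237.] [ 0.469 -0.121  0.   ]
clasp_bar 0.47 [462. 223.] [ 0.506 -0.359  0.   ]
tray 0.94 [460. 224.] [ 0.504 -0.353  0.   ]
nest 0.86 [377. 177.] [ 0.628 -0.132  0.012]
paddle 0.75 [285. 156.] [0.658 0.103 0.13 ]
paddle 0.53 [463. 225.] [ 0.491 -0.325  0.13 ]
jar 0.59 [324. 141.] [0.727 0.01  0.   ]
jar 0.18 [321. 241.] [0.458 0.017 0.   ]
scene [ 1.21800626 -0.17756929  1.00992291] -0.11553139760025506
clasp_round 0.82 [336. 171.] [0.36  0.095 0.   ]
clasp_round 0.7 [394. 215.] [0.552 0.194 0.   ]
clasp_bar 0.73 [266. 219.] [ 0.465 -0.127  0.   ]
tray 0.56 [179. 248.] [ 0.488 -0.358  0.   ]
press 0.93 [281. 273.] [ 0.633 -0.129  0.   ]
nest 0.63 [279. 268.] [ 0.626 -0.13   0.012]
paddle 0.98 [379. 224.] [0.649 0.106 0.13 ]
jar 0.68 [349. 288.] [0.719 0.016 0.   ]
```

Run:
```python
import cv2
a=cv2.imread("pics/top0.png");cv2.imwrite("pics/top0c.png",cv2.resize(a[110:330,210:510],(800,587),interpolation=cv2.INTER_CUBIC))
```

```text
(no output)
```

View pics/top0c.png

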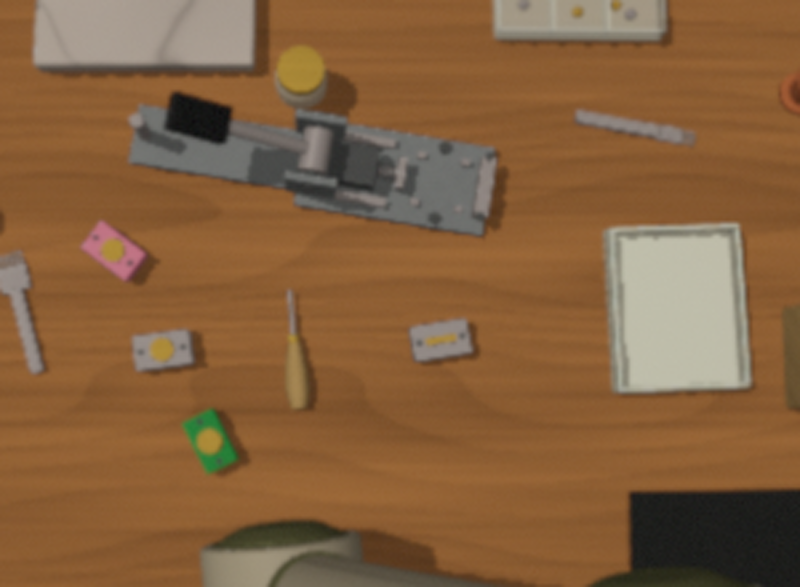

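View pics/scene0.png

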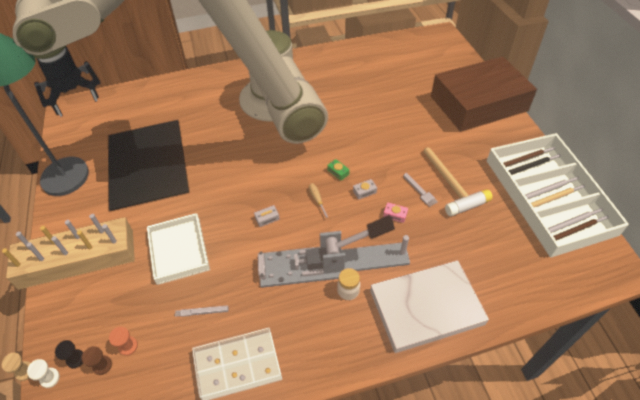

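The top crop shows the steel bar clasp at full-image (375,238), the steel round clasp at (271,241), pink and green look-alikes at (253,204) and (289,275), and the clamp with its stop at the right and its paddle at (285,154). The scene view agrees with this. Next I measure the orientations.

```bash
cat >> h.py <<'E'
def tool():
    s=env.observe();return np.array(s["position"]),np.array(s["tool_rot"]),s
def go(target,closedir=None):
    """tool-frame shift to reach target TCP, and rz so tool y lies along closedir (xy), mod 180"""
    p,R,s=tool();d=R.T@(np.array(target)-p);out=[np.round(d,4)]
    if closedir is not None:
        c=R.T@np.array([closedir[0],closedir[1],0]);a=np.arctan2(-c[0],c[1]);a=(a+np.pi/2)%np.pi-np.pi/2
        out.append(round(a,3))
    return out,np.round(s["position"],4),np.round(s["q"],1),s["time_s"]
E
python3 - <<'E'
from h import *
im=env.get_image("top")
f=lambda c,z:at(im,(210+c[0]*.375-.3,110+c[1]*.375-.3),z)
for n,cs in dict(round=[(133,335),(190,330),(195,365),(137,371)],bar=[(410,327),(468,319),(474,352),(417,362)]).items():
    P=np.array([f(c,.024) for c in cs])[:,:2];r=cv2.minAreaRect((P*1000).astype(np.float32));print(n,r)
    L=(P[0]-P[1]+P[3]-P[2])/2; print(P.mean(0),"len dir",np.degrees(np.arctan2(L[1],L[0])),np.linalg.norm(L))
print("tags",f((163,350),.027),f((441,341),.027))
print("tray",[np.round(f(c,.028),3) for c in [(606,230),(738,224),(750,387),(615,392)]])
print("stop top ends",f((487,153),.034),f((479,218),.034)); print("gauge",f((137,120),.078))
print("base corners",[np.round(f(c,.012),3) for c in [(496,148),(485,235),(130,163),(140,105)]])
print(go([.465,-.122,.2]))
E
```

```text
round ((457.21624755859375, 144.7988739013672), (35.160423278808594, 57.33446502685547), 6.163172721862793)
[0.4569696  0.14499358] len dir 95.70560252897818 0.05617279783013632
bar ((468.05615234375, -124.93517303466797), (34.50611877441406, 56.992469787597656), 9.919771194458008)
[ 0.46757845 -0.12514099] len dir 98.89557514645091 0.05661874390014277
tags [0.45705924 0.14535772 0.027     ] [ 0.46643467 -0.12358904  0.027     ]
tray [array([ 0.575, -0.287,  0.028]), array([ 0.581, -0.419,  0.028]), array([ 0.421, -0.425,  0.028]), array([ 0.417, -0.292,  0.028])]
stop top ends [ 0.6501476  -0.17011788  0.034     ] [ 0.5856965  -0.16120344  0.034     ]
gauge [0.67284187 0.1680088  0.078     ]
base corners [array([ 0.66 , -0.182,  0.012]), array([ 0.572, -0.17 ,  0.012]), array([0.644, 0.183, 0.012]), array([0.703, 0.174, 0.012])]
([array([ 0.4044, -0.29  ,  0.0313])], array([ 0.1703, -0.523 ,  0.2313]), array([-84.3,  21.8,  74.3,  -0. ,  83.9, -12.3]), 0.85)
```

Request:
{"name": "arm_command", "arguments": {"deltas": [{"dx": 0.034, "dy": -0.024, "dz": 0.0}, {"dx": 0.034, "dy": -0.024}, {"dx": 0.034, "dy": -0.024}, {"dx": 0.034, "dy": -0.024}, {"dx": 0.034, "dy": -0.024}, {"dx": 0.034, "dy": -0.024}, {"dx": 0.034, "dy": -0.024}, {"dx": 0.034, "dy": -0.024}, {"dx": 0.034, "dy": -0.024}, {"dx": 0.034, "dy": -0.024}, {"dx": 0.034, "dy": -0.024}, {"dx": 0.034, "dy": -0.024}]}}

```text
invalid input
```

Request:
{"name": "arm_command", "arguments": {"deltas": [{"rz": -0.14}, {"rz": -0.14}, {"rz": -0.14}, {"rz": -0.14}, {"rz": -0.14}, {"rz": -0.14}, {"rz": -0.14}, {"rz": -0.14}, {"rz": -0.14}, {"rz": -0.14}, {"rz": 0}, {"rz": 0}]}}

```text
invalid input
```

Run:
```python
from h import *
im=env.get_image("wrist");cv2.imwrite("pics/w1.png",im["color"])
for q in ["clasp_bar","clasp_round"]:
    for d in env.tip_of(q,im)[:2]: print(q,d["p"],d["location"],at(im,d["location"],0))
a=np.radians(8.9);print(go([.467,-.1245,.003],[np.cos(a),np.sin(a)]))
```

```text
([array([ 0.4055, -0.287 ,  0.2283]), np.float64(-1.411)], array([ 0.1703, -0.523 ,  0.2313]), array([-84.3,  21.8,  74.3,  -0. ,  83.9, -12.3]), 1.0)
```

View pics/w1.png

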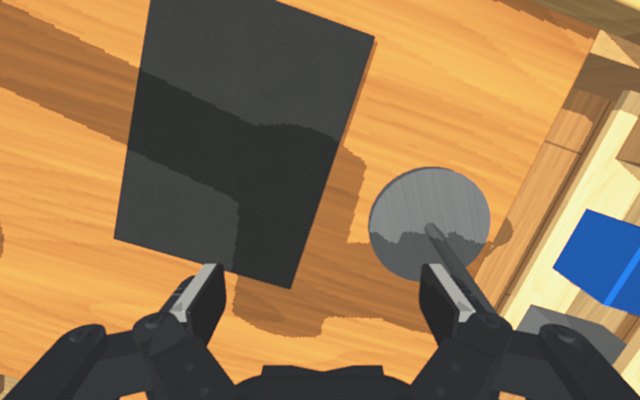

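Both moves were refused, so this wrist picture only shows the start pose: the mat, and the lamp base at (430,220). Each row probably has to give all seven numbers.

Request:
{"name": "arm_command", "arguments": {"deltas": [{"rx": 0, "ry": 0, "rz": 0, "dx": 0.034, "dy": -0.024, "dz": 0, "fingers": 0.0854}, {"rx": 0, "ry": 0, "rz": 0, "dx": 0.034, "dy": -0.024, "dz": 0, "fingers": 0.0854}, {"rx": 0, "ry": 0, "rz": 0, "dx": 0.034, "dy": -0.024, "dz": 0, "fingers": 0.0854}, {"rx": 0, "ry": 0, "rz": 0, "dx": 0.034, "dy": -0.024, "dz": 0, "fingers": 0.0854}, {"rx": 0, "ry": 0, "rz": 0, "dx": 0.034, "dy": -0.024, "dz": 0, "fingers": 0.0854}, {"rx": 0, "ry": 0, "rz": 0, "dx": 0.034, "dy": -0.024, "dz": 0, "fingers": 0.0854}, {"rx": 0, "ry": 0, "rz": 0, "dx": 0.034, "dy": -0.024, "dz": 0, "fingers": 0.0854}, {"rx": 0, "ry": 0, "rz": 0, "dx": 0.034, "dy": -0.024, "dz": 0, "fingers": 0.0854}, {"rx": 0, "ry": 0, "rz": 0, "dx": 0.034, "dy": -0.024, "dz": 0, "fingers": 0.0854}, {"rx": 0, "ry": 0, "rz": 0, "dx": 0.034, "dy": -0.024, "dz": 0, "fingers": 0.0854}, {"rx": 0, "ry": 0, "rz": 0, "dx": 0.034, "dy": -0.024, "dz": 0, "fingers": 0.0854}, {"rx": 0, "ry": 0, "rz": 0, "dx": 0.034, "dy": -0.024, "dz": 0, "fingers": 0.0854}]}}

```text
time_s: 2.2
position: [0.4699, -0.1212, 0.2315]
tool_rot: [[0.951, 0.31, 0.0], [0.31, -0.951, -0.0], [0.0, 0.0, -1.0]]
ft_force: [0.5, -0.5, -1.0]
grip_width: 0.0856
gripper_force: 0.0
```

Request:
{"name": "arm_command", "arguments": {"deltas": [{"rx": 0, "ry": 0, "rz": -0.14, "dx": 0, "dy": 0, "dz": 0.005, "fingers": 0.06}, {"rx": 0, "ry": 0, "rz": -0.14, "dx": 0, "dy": 0, "dz": 0.005, "fingers": 0.06}, {"rx": 0, "ry": 0, "rz": -0.14, "dx": 0, "dy": 0, "dz": 0.005, "fingers": 0.06}, {"rx": 0, "ry": 0, "rz": -0.14, "dx": 0, "dy": 0, "dz": 0.005, "fingers": 0.06}, {"rx": 0, "ry": 0, "rz": -0.14, "dx": 0, "dy": 0, "dz": 0.005, "fingers": 0.06}, {"rx": 0, "ry": 0, "rz": -0.14, "dx": 0, "dy": 0, "dz": 0.005, "fingers": 0.06}, {"rx": 0, "ry": 0, "rz": -0.14, "dx": 0, "dy": 0, "dz": 0.005, "fingers": 0.06}, {"rx": 0, "ry": 0, "rz": -0.14, "dx": 0, "dy": 0, "dz": 0.005, "fingers": 0.06}, {"rx": 0, "ry": 0, "rz": -0.14, "dx": 0, "dy": 0, "dz": 0.005, "fingers": 0.06}, {"rx": 0, "ry": 0, "rz": -0.14, "dx": 0, "dy": 0, "dz": 0.005, "fingers": 0.06}, {"rx": 0, "ry": 0, "rz": 0, "dx": 0, "dy": 0, "dz": 0.005, "fingers": 0.06}, {"rx": 0, "ry": 0, "rz": 0, "dx": 0, "dy": 0, "dz": 0.005, "fingers": 0.06}]}}

```text
time_s: 3.4
position: [0.4691, -0.1228, 0.1711]
tool_rot: [[-0.14, 0.99, 0.0], [0.99, 0.14, -0.0], [-0.0, 0.0, -1.0]]
ft_force: [-0.8, 0.1, 0.7]
grip_width: 0.0597
gripper_force: 0.0
```

Run:
```python
from h import *
im=env.get_image("wrist");cv2.imwrite("pics/w2.png",im["color"])
for q in ["clasp_bar","clasp_round"]:
    for d in env.tip_of(q,im)[:2]: print(q,d["p"],d["location"],at(im,d["location"],0))
a=np.radians(8.9);print(go([.467,-.1245,.003],[np.cos(a),np.sin(a)]))
```

```text
clasp_bar 0.65 [321.0, 185.3] [ 0.46766186 -0.12437546  0.        ]
clasp_round 0.63 [482.6, 211.8] [ 0.63106785 -0.12867056  0.        ]
([array([-0.0015, -0.0021,  0.1681]), np.float64(-0.013)], array([ 0.469 , -0.1227,  0.1711]), array([-28.7,  18.6,  90.2,   0. ,  71.3, -36.8]), 3.55)
```

View pics/w2.png

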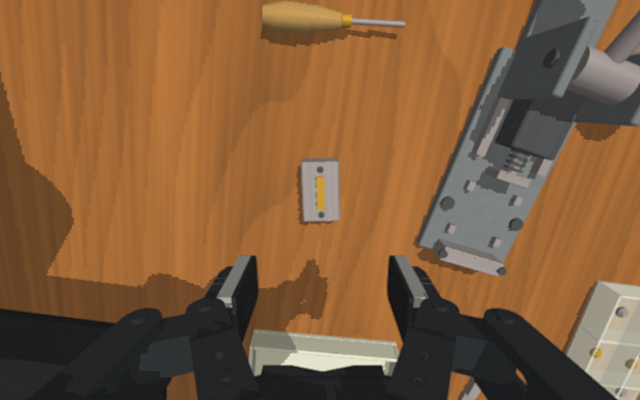

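The wrist view shows the bar clasp upright at (320,190), lined up with the fingers. The nest guides are at (471,186), (515,201), (451,229) and (495,242).

Request:
{"name": "arm_command", "arguments": {"deltas": [{"rx": 0, "ry": 0, "rz": -0.013, "dx": -0.001, "dy": -0.002, "dz": 0.02, "fingers": 0.06}, {"rx": 0, "ry": 0, "rz": 0, "dx": 0, "dy": 0, "dz": 0.03, "fingers": 0.06}, {"rx": 0, "ry": 0, "rz": 0, "dx": 0, "dy": 0, "dz": 0.03, "fingers": 0.06}, {"rx": 0, "ry": 0, "rz": 0, "dx": 0, "dy": 0, "dz": 0.03, "fingers": 0.06}, {"rx": 0, "ry": 0, "rz": 0, "dx": 0, "dy": 0, "dz": 0.025, "fingers": 0.06}, {"rx": 0, "ry": 0, "rz": 0, "dx": 0, "dy": 0, "dz": 0.02, "fingers": 0.06}, {"rx": 0, "ry": 0, "rz": 0, "dx": 0, "dy": 0, "dz": 0.011, "fingers": 0.06}, {"rx": 0, "ry": 0, "rz": 0, "dx": 0, "dy": 0, "dz": 0, "fingers": 0.06}, {"rx": 0, "ry": 0, "rz": 0, "dx": 0, "dy": 0, "dz": 0, "fingers": 0.02}, {"rx": 0, "ry": 0, "rz": 0, "dx": 0, "dy": 0, "dz": 0, "fingers": 0.02}, {"rx": 0, "ry": 0, "rz": 0, "dx": 0, "dy": 0, "dz": 0, "fingers": 0.02}, {"rx": 0, "ry": 0, "rz": 0, "dx": 0, "dy": 0, "dz": 0, "fingers": 0.02}], "squeeze": 40}}

```text
time_s: 4.75
position: [0.4679, -0.1244, 0.0065]
tool_rot: [[-0.156, 0.988, 0.002], [0.988, 0.156, -0.001], [-0.002, 0.002, -1.0]]
ft_force: [-0.4, 0.7, 6.7]
grip_width: 0.033
gripper_force: 40.8
```

Run:
```python
from h import *
p,R,s=tool();print(p,s["grip_width"],s["gripper_force"])
print(go([.499,-.356,.08]), go([.499,-.356,.01]))
```

```text
[ 0.4678812  -0.12438325  0.00645896] 0.03299879937589201 40.79307675361633
([array([-0.2337, -0.0053, -0.0732])], array([ 0.4679, -0.1244,  0.0065]), array([-28.9,  32.6, 101.6,  -0. ,  45.6, -37.9]), 4.75) ([array([-0.2336, -0.0055, -0.0032])], array([ 0.4679, -0.1244,  0.0065]), array([-28.9,  32.6, 101.6,  -0. ,  45.6, -37.9]), 4.75)
```

Request:
{"name": "arm_command", "arguments": {"deltas": [{"rx": 0, "ry": 0, "rz": 0, "dx": 0, "dy": 0, "dz": -0.03, "fingers": 0.02}, {"rx": 0, "ry": 0, "rz": 0, "dx": 0, "dy": 0, "dz": -0.045, "fingers": 0.02}, {"rx": 0, "ry": 0, "rz": 0, "dx": -0.039, "dy": -0.001, "dz": 0, "fingers": 0.02}, {"rx": 0, "ry": 0, "rz": 0, "dx": -0.039, "dy": -0.001, "dz": 0, "fingers": 0.02}, {"rx": 0, "ry": 0, "rz": 0, "dx": -0.039, "dy": -0.001, "dz": 0, "fingers": 0.02}, {"rx": 0, "ry": 0, "rz": 0, "dx": -0.039, "dy": -0.001, "dz": 0, "fingers": 0.02}, {"rx": 0, "ry": 0, "rz": 0, "dx": -0.039, "dy": -0.001, "dz": 0, "fingers": 0.02}, {"rx": 0, "ry": 0, "rz": 0, "dx": -0.039, "dy": -0.001, "dz": 0, "fingers": 0.02}, {"rx": 0, "ry": 0, "rz": 0, "dx": 0, "dy": 0, "dz": 0, "fingers": 0.02}, {"rx": 0, "ry": 0, "rz": 0, "dx": 0, "dy": 0, "dz": 0.03, "fingers": 0.02}, {"rx": 0, "ry": 0, "rz": 0, "dx": 0, "dy": 0, "dz": 0.025, "fingers": 0.02}, {"rx": 0, "ry": 0, "rz": 0, "dx": 0, "dy": 0, "dz": 0, "fingers": 0.02}]}}

```text
time_s: 5.95
position: [0.4965, -0.3542, 0.0226]
tool_rot: [[-0.156, 0.988, -0.005], [0.988, 0.156, 0.005], [0.006, -0.004, -1.0]]
ft_force: [-0.0, 0.2, -1.6]
grip_width: 0.0333
gripper_force: 40.6
```

Run:
```python
from h import *
# nest from the wrist picture w2 needs its camera; here: where next
print(go([.499,-.356,.012]))
a=np.radians(5.9);print(go([.457,.145,.2],[np.cos(a),np.sin(a)]))
```

```text
([array([-0.0022,  0.0023,  0.0105])], array([ 0.4965, -0.3542,  0.0226]), array([-46.6,  40. ,  79.4,   0. ,  61. , -55.6]), 5.95)
([array([ 0.5002,  0.0385, -0.1748]), np.float64(0.054)], array([ 0.4965, -0.3542,  0.0226]), array([-46.6,  40. ,  79.4,   0. ,  61. , -55.6]), 5.95)
```

Lower the bar clasp, release it and lift.

Request:
{"name": "arm_command", "arguments": {"deltas": [{"rx": 0, "ry": 0, "rz": 0, "dx": 0, "dy": 0, "dz": 0.006, "fingers": 0.02}, {"rx": 0, "ry": 0, "rz": 0, "dx": 0, "dy": 0, "dz": 0.003, "fingers": 0.02}, {"rx": 0, "ry": 0, "rz": 0, "dx": 0, "dy": 0, "dz": 0, "fingers": 0.02}, {"rx": 0, "ry": 0, "rz": 0, "dx": 0, "dy": 0, "dz": 0, "fingers": 0.06}, {"rx": 0, "ry": 0, "rz": 0, "dx": 0, "dy": 0, "dz": 0, "fingers": 0.06}, {"rx": 0, "ry": 0, "rz": 0, "dx": 0, "dy": 0, "dz": 0, "fingers": 0.06}, {"rx": 0, "ry": 0, "rz": 0, "dx": 0, "dy": 0, "dz": -0.02, "fingers": 0.06}, {"rx": 0, "ry": 0, "rz": 0, "dx": 0, "dy": 0, "dz": -0.05, "fingers": 0.06}, {"rx": 0, "ry": 0, "rz": 0, "dx": 0, "dy": 0, "dz": -0.05, "fingers": 0.06}, {"rx": 0, "ry": 0, "rz": 0, "dx": 0, "dy": 0, "dz": -0.05, "fingers": 0.06}, {"rx": 0, "ry": 0, "rz": 0.054, "dx": 0.04, "dy": 0.003, "dz": 0, "fingers": 0.06}, {"rx": 0, "ry": 0, "rz": 0, "dx": 0.04, "dy": 0.003, "dz": 0, "fingers": 0.06}]}}

```text
time_s: 7.15
position: [0.4934, -0.2759, 0.188]
tool_rot: [[-0.1, 0.995, 0.003], [0.995, 0.1, -0.002], [-0.003, 0.003, -1.0]]
ft_force: [0.5, 0.4, -0.3]
grip_width: 0.0602
gripper_force: 0.0
```

Request:
{"name": "arm_command", "arguments": {"deltas": [{"rx": 0, "ry": 0, "rz": 0, "dx": 0.042, "dy": 0, "dz": 0, "fingers": 0.06}, {"rx": 0, "ry": 0, "rz": 0, "dx": 0.042, "dy": 0, "dz": 0, "fingers": 0.06}, {"rx": 0, "ry": 0, "rz": 0, "dx": 0.042, "dy": 0, "dz": 0, "fingers": 0.06}, {"rx": 0, "ry": 0, "rz": 0, "dx": 0.042, "dy": 0, "dz": 0, "fingers": 0.06}, {"rx": 0, "ry": 0, "rz": 0, "dx": 0.042, "dy": 0, "dz": 0, "fingers": 0.06}, {"rx": 0, "ry": 0, "rz": 0, "dx": 0.042, "dy": 0, "dz": 0, "fingers": 0.06}, {"rx": 0, "ry": 0, "rz": 0, "dx": 0.042, "dy": 0, "dz": 0, "fingers": 0.06}, {"rx": 0, "ry": 0, "rz": 0, "dx": 0.042, "dy": 0, "dz": 0, "fingers": 0.06}, {"rx": 0, "ry": 0, "rz": 0, "dx": 0.042, "dy": 0, "dz": 0, "fingers": 0.06}, {"rx": 0, "ry": 0, "rz": 0, "dx": 0.042, "dy": 0, "dz": 0, "fingers": 0.06}, {"rx": 0, "ry": 0, "rz": 0, "dx": 0, "dy": 0, "dz": 0, "fingers": 0.06}, {"rx": 0, "ry": 0, "rz": 0, "dx": 0, "dy": 0, "dz": 0, "fingers": 0.06}]}}

```text
time_s: 8.35
position: [0.4501, 0.1422, 0.1865]
tool_rot: [[-0.105, 0.994, 0.0], [0.994, 0.105, -0.0], [-0.0, 0.0, -1.0]]
ft_force: [0.6, 0.0, -0.1]
grip_width: 0.0603
gripper_force: 0.0
```

Run:
```python
from h import *
im=env.get_image("wrist");cv2.imwrite("pics/w3.png",im["color"])
for d in env.tip_of("clasp_round",im)[:4]: print(d["p"],d["location"],at(im,d["location"],0))
print(proj(im,[.457,.145,.024]))
t=env.get_image("top")
for d in env.tip_of("clasp_bar",t)[:2]: print("bar",d["p"],at(t,d["location"],0))
a=np.radians(5.9);print(go([.457,.145,.007],[np.cos(a),np.sin(a)]))
```

```text
0.94 [433.0, 138.9] [0.55329957 0.19484081 0.        ]
0.92 [239.5, 215.1] [0.36753528 0.09617895 0.        ]
0.79 [326.9, 177.4] [0.45415988 0.14571609 0.        ]
0.27 [546.1, 313.5] [0.72542919 0.01222893 0.        ]
[np.float64(330.1774162152032), np.float64(183.83293912387384)]
bar 0.84 [ 0.49623099 -0.35538079  0.        ]
bar 0.4 [ 0.63051652 -0.12034308  0.        ]
([array([0.0037, 0.0068, 0.1794]), np.float64(-0.002)], array([0.4506, 0.1407, 0.1864]), array([ 2.9, 16.4, 90.6, -0. , 72.9, -2.9]), 8.55)
```

View pics/w3.png

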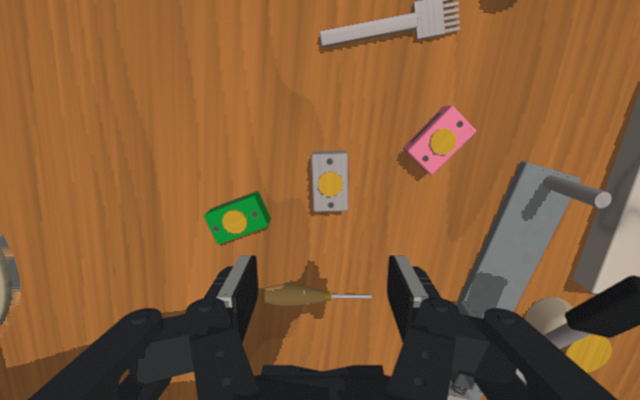

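The tag is at (330,184), exactly where the measured centre projects. The bar clasp is in the tray at (0.496,-0.355). Now I pick up the round one.

Request:
{"name": "arm_command", "arguments": {"deltas": [{"rx": 0, "ry": 0, "rz": -0.002, "dx": 0.004, "dy": 0.0065, "dz": 0.02, "fingers": 0.054}, {"rx": 0, "ry": 0, "rz": 0, "dx": 0, "dy": 0, "dz": 0.03, "fingers": 0.054}, {"rx": 0, "ry": 0, "rz": 0, "dx": 0, "dy": 0, "dz": 0.03, "fingers": 0.054}, {"rx": 0, "ry": 0, "rz": 0, "dx": 0, "dy": 0, "dz": 0.03, "fingers": 0.054}, {"rx": 0, "ry": 0, "rz": 0, "dx": 0, "dy": 0, "dz": 0.03, "fingers": 0.054}, {"rx": 0, "ry": 0, "rz": 0, "dx": 0, "dy": 0, "dz": 0.025, "fingers": 0.054}, {"rx": 0, "ry": 0, "rz": 0, "dx": 0, "dy": 0, "dz": 0.013, "fingers": 0.054}, {"rx": 0, "ry": 0, "rz": 0, "dx": 0, "dy": 0, "dz": 0, "fingers": 0.054}, {"rx": 0, "ry": 0, "rz": 0, "dx": 0, "dy": 0, "dz": 0, "fingers": 0.02}, {"rx": 0, "ry": 0, "rz": 0, "dx": 0, "dy": 0, "dz": 0, "fingers": 0.02}, {"rx": 0, "ry": 0, "rz": 0, "dx": 0, "dy": 0, "dz": 0, "fingers": 0.02}, {"rx": 0, "ry": 0, "rz": 0, "dx": 0, "dy": 0, "dz": 0, "fingers": 0.02}], "squeeze": 40}}

```text
time_s: 9.75
position: [0.457, 0.1462, 0.0093]
tool_rot: [[-0.105, 0.994, 0.002], [0.994, 0.105, -0.0], [-0.0, 0.002, -1.0]]
ft_force: [-1.0, -2.6, 7.6]
grip_width: 0.0331
gripper_force: 40.1
```

Run:
```python
from h import *
p,R,s=tool();print(p,s["grip_width"],s["gripper_force"],s["ft_force"])
a=np.radians(-9.2);print(go([.56,-.14,.18],[np.cos(a),np.sin(a)]))
```

```text
[0.45699111 0.14615665 0.00928582] 0.03311857827635021 40.0654274225235 [-1.04750828 -2.60878634  7.63292804]
([array([-0.2955,  0.0728, -0.1704]), np.float64(0.266)], array([0.457 , 0.1462, 0.0093]), array([  3.6,  32.1, 102.2,  -0. ,  45.7,  -2.4]), 9.75)
```

Request:
{"name": "arm_command", "arguments": {"deltas": [{"rx": 0, "ry": 0, "rz": 0, "dx": 0, "dy": 0, "dz": -0.03, "fingers": 0.02}, {"rx": 0, "ry": 0, "rz": 0, "dx": 0, "dy": 0, "dz": -0.05, "fingers": 0.02}, {"rx": 0, "ry": 0, "rz": 0, "dx": 0, "dy": 0, "dz": -0.05, "fingers": 0.02}, {"rx": 0, "ry": 0, "rz": 0, "dx": 0, "dy": 0, "dz": -0.05, "fingers": 0.02}, {"rx": 0, "ry": 0, "rz": 0, "dx": -0.037, "dy": 0.012, "dz": 0, "fingers": 0.02}, {"rx": 0, "ry": 0, "rz": 0, "dx": -0.037, "dy": 0.012, "dz": 0, "fingers": 0.02}, {"rx": 0, "ry": 0, "rz": 0, "dx": -0.037, "dy": 0.012, "dz": 0, "fingers": 0.02}, {"rx": 0, "ry": 0, "rz": 0, "dx": -0.037, "dy": 0.012, "dz": 0, "fingers": 0.02}, {"rx": 0, "ry": 0, "rz": 0, "dx": -0.037, "dy": 0.012, "dz": 0, "fingers": 0.02}, {"rx": 0, "ry": 0, "rz": 0, "dx": -0.037, "dy": 0.012, "dz": 0, "fingers": 0.02}, {"rx": 0, "ry": 0, "rz": 0, "dx": -0.037, "dy": 0.012, "dz": 0, "fingers": 0.02}, {"rx": 0, "ry": 0, "rz": 0, "dx": -0.037, "dy": 0.012, "dz": 0, "fingers": 0.02}]}}

```text
time_s: 10.95
position: [0.5831, -0.1393, 0.1884]
tool_rot: [[-0.105, 0.995, -0.0], [0.995, 0.105, 0.0], [0.0, -0.0, -1.0]]
ft_force: [-0.0, 0.5, -1.4]
grip_width: 0.0333
gripper_force: 40.1
```

Request:
{"name": "arm_command", "arguments": {"deltas": [{"rx": 0, "ry": 0, "rz": 0, "dx": -0.037, "dy": 0.012, "dz": 0, "fingers": 0.02}, {"rx": 0, "ry": 0, "rz": 0, "dx": -0.037, "dy": 0.012, "dz": 0, "fingers": 0.02}, {"rx": 0, "ry": 0, "rz": 0.133, "dx": 0, "dy": 0, "dz": 0, "fingers": 0.02}, {"rx": 0, "ry": 0, "rz": 0.133, "dx": 0, "dy": 0, "dz": 0, "fingers": 0.02}, {"rx": 0, "ry": 0, "rz": 0, "dx": 0, "dy": 0, "dz": 0, "fingers": 0.02}, {"rx": 0, "ry": 0, "rz": 0, "dx": 0, "dy": 0, "dz": 0, "fingers": 0.02}, {"rx": 0, "ry": 0, "rz": 0, "dx": 0, "dy": 0, "dz": 0, "fingers": 0.02}]}}

```text
time_s: 11.65
position: [0.6144, -0.2087, 0.1885]
tool_rot: [[0.157, 0.988, 0.0], [0.988, -0.157, 0.0], [0.0, 0.0, -1.0]]
ft_force: [0.6, 0.2, -2.1]
grip_width: 0.0328
gripper_force: 40.1
```

Run:
```python
from h import *
im=env.get_image("wrist");cv2.imwrite("pics/w4.png",im["color"])
import pickle;pickle.dump(im,open("w4.pkl","wb"))
for q in ["nest","press"]:
    for d in env.tip_of(q,im)[:2]: print(q,d["p"],d["location"],at(im,d["location"],.012 if q=="nest" else 0))
u=np.array([.160,.987,0]);v=np.array([.987,-.160,0]);n=np.array([.627,-.131,0])
for a,b in [(21,18),(-21,18),(21,-18),(-21,-18)]: print(proj(im,n+v*a/1e3+u*b/1e3+[0,0,.019]))
print(tool()[0],tool()[2]["grip_width"])
```

```text
nest 0.92 [320.8, 95.1] [ 0.62579593 -0.12762361  0.012     ]
press 0.97 [318.0, 96.1] [ 0.6230379  -0.12779161  0.        ]
press 0.68 [397.1, 272.8] [ 0.67991929 -0.32615142  0.        ]
[np.float64(346.5907401017727), np.float64(77.26077507741573)]
[np.float64(298.9237591334567), np.float64(77.12999116667066)]
[np.float64(345.66939932066634), np.float64(119.33166991054166)]
[np.float64(299.6050256096707), np.float64(119.21284801845884)]
[ 0.61444724 -0.20880943  0.18842271] 0.033126393314981725
```

View pics/w4.png

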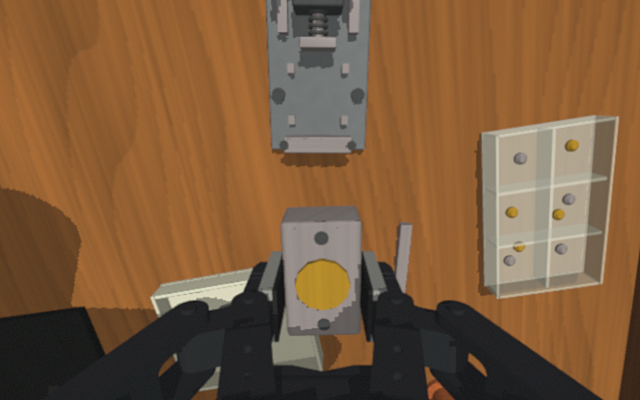

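The wrist view shows the held round clasp with its tag at (323,285). The nest guides are at about (291,69), (345,69), (292,120) and (345,120), with the pad at (318,43) and the stop at (319,145). Next I zoom in for exact guide positions and check the camera against the held tag.

Run:
```python
from h import *
import pickle;im=pickle.load(open("w4.pkl","rb"));c=im["color"]
cv2.imwrite("pics/w4c.png",cv2.resize(c[30:160,255:385],(780,780),interpolation=cv2.INTER_CUBIC)[:600])
h=cv2.cvtColor(c,cv2.COLOR_BGR2HSV);m=((h[...,1]>150)&(h[...,2]>150)).astype(np.uint8);m[:250]=0;m[325:]=0;m[:,:285]=0;m[:,360:]=0
n,l,st,ce=cv2.connectedComponentsWithStats(m);i=1+np.argmax(st[1:,4]);print(ce[i],st[i])
p,R,s=tool();print("tag px",at(im,ce[i],p[2]-.0093+.027),"pred",p[:2])
```

```text
[322.17192118 284.84876847] [ 296  261   54   49 2030]
tag px [ 0.61407441 -0.20827037  0.20612271] pred [ 0.61444724 -0.20880943]
```

View pics/w4c.png

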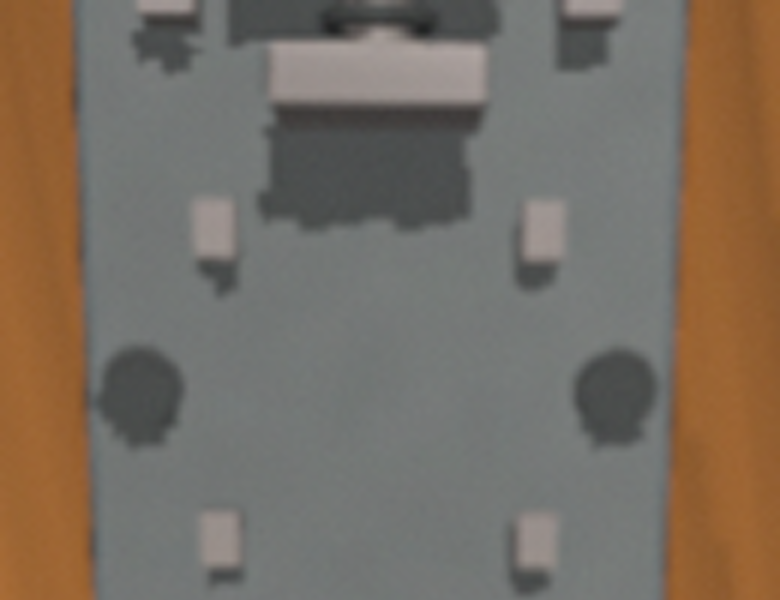

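Run:
```python
from h import *
import pickle;im=pickle.load(open("w4.pkl","rb"))
f=lambda x,y:at(im,(255+x/6-.4,30+y/6-.4),.019)[:2]
a=f(236,198);b=f(523,198);c=f(240,513);d=f(517,513)
print(np.linalg.norm(a-b),np.linalg.norm(c-d))
T=(a+b)/2;B=(c+d)/2;w=T-B;L=np.linalg.norm(w);u=w/L;print("len",L,"ang",np.degrees(np.arctan2(u[1],u[0])))
n=(T+B)/2-u*.004;print("nest",n)
t=np.array([n[0],n[1]]) 
ang=np.arctan2(u[1],u[0]); p,R,s=tool()
al=R[:2,0];off=np.array([-.0004,.0005])
print("go",go([*(n),.06],[u[1],-u[0]]),"offset tool",R.T@np.array([*off,0]))
print("floor est", [np.round(f(*q),4) for q in [(280,105),(480,105)]])
```

```text
0.04165969038626416 0.04194229863132986
len 0.04425828145233342 ang 80.53155206436233
nest [ 0.62323434 -0.12654104]
go ([array([ 0.0826, -0.0044,  0.1284]), np.float64(0.006)], array([ 0.6144, -0.2088,  0.1884]), array([-29.2,  33.6,  61.1,   0. ,  85.3, -20.1]), 11.8) offset tool [ 4.30094435e-04 -4.74361441e-04 -2.56492925e-08]
floor est [array([ 0.6154, -0.0863]), array([ 0.6438, -0.0908])]
```

Request:
{"name": "arm_command", "arguments": {"deltas": [{"rx": 0, "ry": 0, "rz": 0.006, "dx": 0.041, "dy": -0.002, "dz": 0, "fingers": 0.02}, {"rx": 0, "ry": 0, "rz": 0, "dx": 0.041, "dy": -0.002, "dz": 0, "fingers": 0.02}, {"rx": 0, "ry": 0, "rz": 0, "dx": 0, "dy": 0, "dz": 0, "fingers": 0.02}, {"rx": 0, "ry": 0, "rz": 0, "dx": 0, "dy": 0, "dz": 0.03, "fingers": 0.02}, {"rx": 0, "ry": 0, "rz": 0, "dx": 0, "dy": 0, "dz": 0.03, "fingers": 0.02}, {"rx": 0, "ry": 0, "rz": 0, "dx": 0, "dy": 0, "dz": 0.03, "fingers": 0.02}, {"rx": 0, "ry": 0, "rz": 0, "dx": 0, "dy": 0, "dz": 0.03, "fingers": 0.02}, {"rx": 0, "ry": 0, "rz": 0, "dx": 0, "dy": 0, "dz": 0, "fingers": 0.02}, {"rx": 0, "ry": 0, "rz": 0, "dx": 0, "dy": 0, "dz": 0, "fingers": 0.02}]}}

```text
time_s: 12.7
position: [0.6242, -0.1279, 0.069]
tool_rot: [[0.166, 0.986, 0.0], [0.986, -0.166, -0.0], [-0.0, 0.0, -1.0]]
ft_force: [0.2, -0.1, -0.9]
grip_width: 0.0332
gripper_force: 40.0
```

Run:
```python
from h import *
u=np.radians(80.6);print(go([.6232,-.1269,.0225],[np.sin(u),-np.cos(u)]),tool()[2]["ft_force"])
```

```text
([array([ 0.0009, -0.0012,  0.0465]), np.float64(-0.003)], array([ 0.6242, -0.1279,  0.069 ]), array([-22.2,  38.7,  72.4,  -0. ,  68.8, -12.6]), 12.7) [ 0.23419597 -0.09991912 -0.93598495]
```

Request:
{"name": "arm_command", "arguments": {"deltas": [{"rx": 0, "ry": 0, "rz": -0.003, "dx": 0.001, "dy": -0.001, "dz": 0.01, "fingers": 0.02}, {"rx": 0, "ry": 0, "rz": 0, "dx": 0, "dy": 0, "dz": 0.01, "fingers": 0.02}, {"rx": 0, "ry": 0, "rz": 0, "dx": 0, "dy": 0, "dz": 0.01, "fingers": 0.02}, {"rx": 0, "ry": 0, "rz": 0, "dx": 0, "dy": 0, "dz": 0.01, "fingers": 0.02}, {"rx": 0, "ry": 0, "rz": 0, "dx": 0, "dy": 0, "dz": 0.005, "fingers": 0.02}, {"rx": 0, "ry": 0, "rz": 0, "dx": 0, "dy": 0, "dz": 0.002, "fingers": 0.02}, {"rx": 0, "ry": 0, "rz": 0, "dx": 0, "dy": 0, "dz": 0, "fingers": 0.02}]}}

```text
time_s: 13.4
position: [0.6231, -0.1263, 0.0214]
tool_rot: [[0.163, 0.987, 0.0], [0.987, -0.163, -0.0], [-0.0, 0.0, -1.0]]
ft_force: [0.1, 0.0, -1.1]
grip_width: 0.0331
gripper_force: 40.1
```

Request:
{"name": "arm_command", "arguments": {"deltas": [{"rx": 0, "ry": 0, "rz": 0, "dx": 0, "dy": 0, "dz": 0.001, "fingers": 0.02}, {"rx": 0, "ry": 0, "rz": 0, "dx": 0, "dy": 0, "dz": 0, "fingers": 0.02}, {"rx": 0, "ry": 0, "rz": 0, "dx": 0, "dy": 0, "dz": 0, "fingers": 0.048}, {"rx": 0, "ry": 0, "rz": 0, "dx": 0, "dy": 0, "dz": 0, "fingers": 0.048}, {"rx": 0, "ry": 0, "rz": 0, "dx": 0, "dy": 0, "dz": 0, "fingers": 0.048}, {"rx": 0, "ry": 0, "rz": 0, "dx": 0, "dy": 0, "dz": -0.02, "fingers": 0.048}, {"rx": 0, "ry": 0, "rz": 0, "dx": 0, "dy": 0, "dz": -0.04, "fingers": 0.048}, {"rx": 0, "ry": 0, "rz": 0, "dx": 0, "dy": 0, "dz": -0.05, "fingers": 0.048}, {"rx": 0, "ry": 0, "rz": 0, "dx": -0.04, "dy": 0, "dz": -0.05, "fingers": 0.048}, {"rx": 0, "ry": 0, "rz": 0, "dx": -0.04, "dy": 0, "dz": -0.01, "fingers": 0.0}, {"rx": 0, "ry": 0, "rz": 0, "dx": 0, "dy": 0, "dz": 0, "fingers": 0.0}, {"rx": 0, "ry": 0, "rz": 0, "dx": 0, "dy": 0, "dz": 0, "fingers": 0.0}]}}

```text
time_s: 14.6
position: [0.6112, -0.197, 0.179]
tool_rot: [[0.165, 0.986, -0.0], [0.986, -0.165, 0.001], [0.0, -0.0, -1.0]]
ft_force: [0.2, 1.0, -0.1]
grip_width: 0.0047
gripper_force: 0.0
```

Run:
```python
from h import *
im=env.get_image("wrist");c=im["color"];cv2.imwrite("pics/w5.png",cv2.resize(c[:200,220:420],(600,600),interpolation=cv2.INTER_CUBIC))
u=np.array([.163,.987,0]);n=np.array([.6232,-.1265,0])
print("expected tag px",proj(im,n+[0,0,.039]))
print(tool()[0],tool()[2]["grip_width"])
# paddle at rest: pivot 125 along, 70 high; 125 out, 8 above, angle th above level
for th in (.5236,0):
    P=n+u*(.125+.125*np.cos(th)-.008*np.sin(th))+[0,0,.07+.125*np.sin(th)+.008*np.cos(th)];print(th,P)
t=env.get_image("top");s=env.get_image("scene")
P=n+u*(.125+.125*np.cos(.5236)-.008*.5)+[0,0,.07+.0625+.0069]
for im in (t,s): print(proj(im,P),[(d["p"],d["location"]) for d in env.tip_of("paddle",im)[:1]])
```

```text
expected tag px [np.float64(322.90883631911566), np.float64(107.22569753210911)]
[ 0.61118776 -0.19615459  0.17852398] -0.0001532119914250188
0.5236 [0.66056825 0.0997728  0.13942833]
0 [0.66395 0.12025 0.078  ]
[np.float64(285.86013962545667), np.float64(154.0378884553422)] [(0.62, [284.5, 154.9])]
[np.float64(378.8479943852644), np.float64(225.77339578754936)] [(0.98, [380.7, 224.7])]
```

View pics/w5.png

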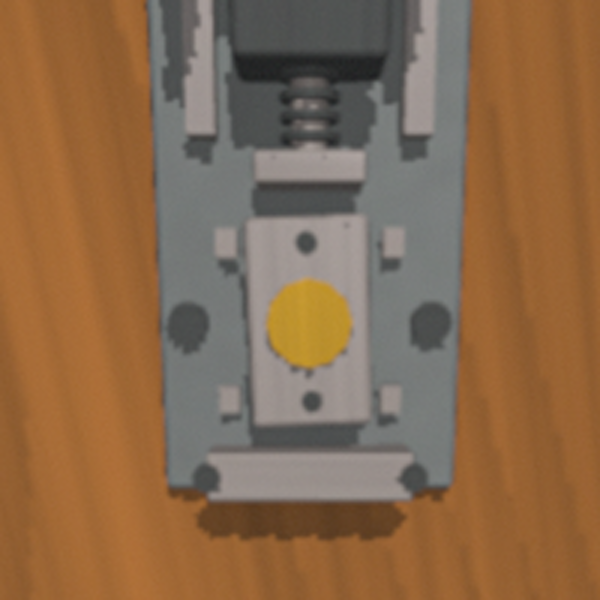

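The housing lies flat in the nest: tag at crop (309,323), ends clear of the stop and the pad, and sides inside the guides. The paddle model agrees with both cameras. I now move over the paddle with the fingers shut.

Request:
{"name": "arm_command", "arguments": {"deltas": [{"rx": 0, "ry": 0, "rz": 0, "dx": 0.03, "dy": 0, "dz": -0.01, "fingers": 0}, {"rx": 0, "ry": 0, "rz": 0, "dx": 0.038, "dy": 0, "dz": 0, "fingers": 0}, {"rx": 0, "ry": 0, "rz": 0, "dx": 0.038, "dy": 0, "dz": 0, "fingers": 0}, {"rx": 0, "ry": 0, "rz": 0, "dx": 0.038, "dy": 0, "dz": 0, "fingers": 0}, {"rx": 0, "ry": 0, "rz": 0, "dx": 0.038, "dy": 0, "dz": 0, "fingers": 0}, {"rx": 0, "ry": 0, "rz": 0, "dx": 0.038, "dy": 0, "dz": 0, "fingers": 0}, {"rx": 0, "ry": 0, "rz": 0, "dx": 0.038, "dy": 0, "dz": 0, "fingers": 0}, {"rx": 0, "ry": 0, "rz": 0, "dx": 0.038, "dy": 0, "dz": 0, "fingers": 0}, {"rx": 0, "ry": 0, "rz": 0, "dx": 0, "dy": 0, "dz": 0, "fingers": 0}, {"rx": 0, "ry": 0, "rz": 0, "dx": 0, "dy": 0, "dz": 0, "fingers": 0}]}}

```text
time_s: 15.85
position: [0.6595, 0.0966, 0.1889]
tool_rot: [[0.161, 0.987, -0.001], [0.987, -0.161, -0.0], [-0.0, -0.001, -1.0]]
ft_force: [0.2, -0.0, 0.2]
grip_width: -0.0003
gripper_force: 0.0
```

Run:
```python
from h import *
for T in ([.6606,.0998,.15],[.6625,.112,.118],[.6640,.1203,.082]):print(go(T))
print(tool()[2]["ft_force"])
```

```text
([array([0.0033, 0.0006, 0.0389])], array([0.6595, 0.0966, 0.1889]), array([-1.8, 35.4, 57.6, -0. , 87. ,  7.5]), 15.85)
([array([0.0157, 0.0005, 0.0709])], array([0.6595, 0.0966, 0.1889]), array([-1.8, 35.4, 57.6, -0. , 87. ,  7.5]), 15.85)
([array([0.0241, 0.0007, 0.1069])], array([0.6595, 0.0966, 0.1889]), array([-1.8, 35.4, 57.6, -0. , 87. ,  7.5]), 15.85)
[ 0.2255577  -0.03288252  0.21059563]
```

Request:
{"name": "arm_command", "arguments": {"deltas": [{"rx": 0, "ry": 0, "rz": 0, "dx": 0.003, "dy": 0, "dz": 0.02, "fingers": 0}, {"rx": 0, "ry": 0, "rz": 0, "dx": 0, "dy": 0, "dz": 0.015, "fingers": 0}, {"rx": 0, "ry": 0, "rz": 0, "dx": 0.004, "dy": 0, "dz": 0.01, "fingers": 0}, {"rx": 0, "ry": 0, "rz": 0, "dx": 0.004, "dy": 0, "dz": 0.01, "fingers": 0}, {"rx": 0, "ry": 0, "rz": 0, "dx": 0.004, "dy": 0, "dz": 0.01, "fingers": 0}, {"rx": 0, "ry": 0, "rz": 0, "dx": 0.003, "dy": 0, "dz": 0.01, "fingers": 0}, {"rx": 0, "ry": 0, "rz": 0, "dx": 0.003, "dy": 0, "dz": 0.01, "fingers": 0}, {"rx": 0, "ry": 0, "rz": 0, "dx": 0.002, "dy": 0, "dz": 0.008, "fingers": 0}, {"rx": 0, "ry": 0, "rz": 0, "dx": 0.001, "dy": 0, "dz": 0.006, "fingers": 0}, {"rx": 0, "ry": 0, "rz": 0, "dx": 0, "dy": 0, "dz": 0.004, "fingers": 0}, {"rx": 0, "ry": 0, "rz": 0, "dx": 0, "dy": 0, "dz": 0.004, "fingers": 0}, {"rx": 0, "ry": 0, "rz": 0, "dx": 0, "dy": 0, "dz": 0, "fingers": 0}]}}

```text
time_s: 17.05
position: [0.6641, 0.1198, 0.0825]
tool_rot: [[0.163, 0.987, 0.002], [0.987, -0.163, 0.001], [0.001, 0.001, -1.0]]
ft_force: [-0.3, 3.7, 7.4]
grip_width: -0.0004
gripper_force: 3.5
```

Run:
```python
from h import *
print(go([.664,.1203,.078]),tool()[2]["ft_force"])
im=env.get_image("scene");c=im["color"];cv2.imwrite("pics/s6.png",cv2.resize(c[180:300,245:425],(800,533),interpolation=cv2.INTER_CUBIC))
```

```text
([array([ 0.0004, -0.0002,  0.0045])], array([0.6641, 0.1198, 0.0825]), array([ 0.2, 41.2, 64.4,  0.1, 74.2,  9.5]), 17.05) [-0.30848786  3.74131551  7.36128106]
```

View pics/s6.png

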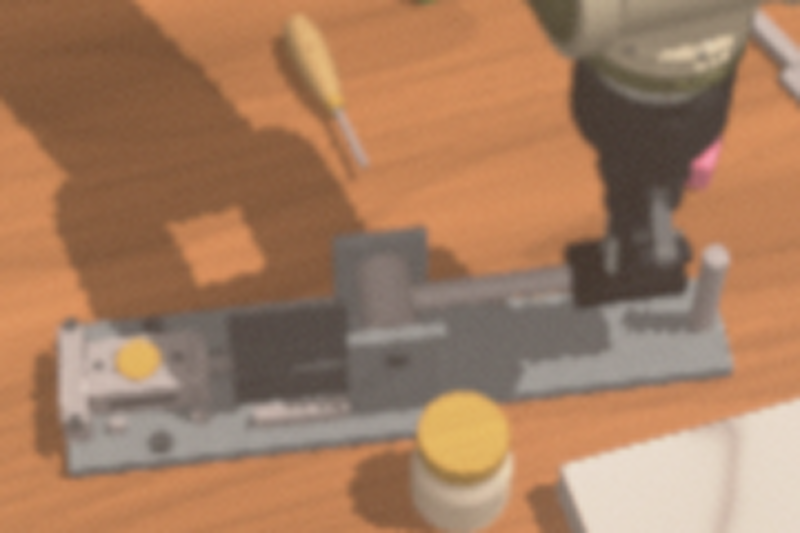

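The scene crop shows the housing pushed against the stop (tag at (138,358)) and the paddle under the fingers, nearly level. About 4.5 mm is left.

Request:
{"name": "arm_command", "arguments": {"deltas": [{"rx": 0, "ry": 0, "rz": 0, "dx": 0, "dy": 0, "dz": 0.002, "fingers": 0}, {"rx": 0, "ry": 0, "rz": 0, "dx": 0, "dy": 0, "dz": 0.002, "fingers": 0}, {"rx": 0, "ry": 0, "rz": 0, "dx": 0, "dy": 0, "dz": 0.0005, "fingers": 0}, {"rx": 0, "ry": 0, "rz": 0, "dx": 0, "dy": 0, "dz": 0, "fingers": 0}, {"rx": 0, "ry": 0, "rz": 0, "dx": 0, "dy": 0, "dz": 0, "fingers": 0}, {"rx": 0, "ry": 0, "rz": 0, "dx": 0, "dy": 0, "dz": 0, "fingers": 0}]}}

```text
time_s: 17.7
position: [0.6642, 0.1201, 0.0788]
tool_rot: [[0.163, 0.987, 0.002], [0.987, -0.163, 0.002], [0.002, 0.002, -1.0]]
ft_force: [0.1, 5.1, 9.0]
grip_width: -0.0
gripper_force: 4.0
```

Run:
```python
from h import *
p,R,s=tool();print(p,s["ft_force"],s["time_s"])
w=env.get_image("wrist")["color"];im=env.get_image("scene");c=im["color"]
a=cv2.resize(c[200:290,255:415],(800,450),interpolation=cv2.INTER_CUBIC)
cv2.imwrite("pics/s7.png",a)
n=np.array([.6232,-.1265,0]);u=np.array([.163,.987,0]);v=np.array([.987,-.163,0])
q=lambda P:np.round((np.array(proj(im,P))-[255,200])*5)
print("paddle far corners if level",[q(n+u*(.25+k)+v*.018+[0,0,.078]) for k in(-.03,.03)],"post",q(n+u*.298+[0,0,.078]))
```

```text
[0.66419634 0.12012791 0.07878191] [0.09727599 5.05438397 9.01011551] 17.7
paddle far corners if level [array([597., 241.]), array([725., 226.])] post [755. 189.]
```

View pics/s7.png

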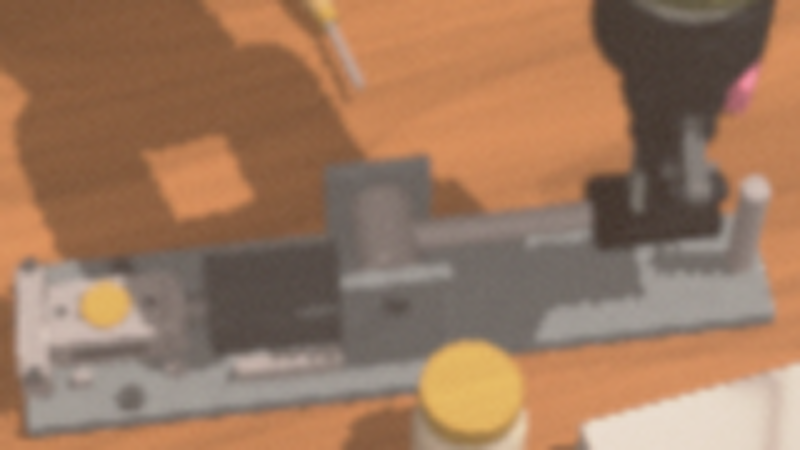

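Run:
```python
from h import *
im=env.get_image("scene");c=im["color"]
n=np.array([.6232,-.1265,0]);u=np.array([.163,.987,0]);v=np.array([.987,-.163,0]);z=np.array([0,0,1.])
def P(th,r,h,s): return n+u*(.125+r*np.cos(th)-h*np.sin(th))+v*s+z*(.07+r*np.sin(th)+h*np.cos(th))
q=lambda X:(np.array(proj(im,X))-[255,200]+.5)*5-.5
for th in(-.05,0,.03,.06,.1):
    print(th,*[np.round(q(P(th,r,h,s))) for r,h,s in[(.095,-.006,.018),(.155,-.006,.018),(.095,.008,-.018),(.155,.008,-.018),(.095,.008,.018)]])
p,R,s=tool();print(p,s["ft_force"])
m=(c.max(2)<60).astype(np.uint8)[200:290,255:415];m[:34]=0;m[:,:115]=0
print("\n".join("".join("#" if k else "." for k in r) for r in m[34:54,115:150]))
```

```text
-0.05 [595. 265.] [721. 253.] [584. 183.] [709. 173.] [599. 248.]
0 [597. 259.] [724. 244.] [584. 178.] [711. 163.] [599. 243.]
0.03 [597. 256.] [725. 239.] [584. 174.] [711. 158.] [598. 239.]
0.06 [598. 252.] [726. 233.] [584. 171.] [711. 152.] [598. 236.]
0.1 [598. 248.] [727. 226.] [583. 167.] [711. 145.] [597. 232.]
[0.66417821 0.12013989 0.0787853 ] [0.41756281 4.89358809 8.59137751]
...................................
...................................
...................................
...................................
...................................
...................................
...................................
...................................
...................................
...................................
...................................
...................................
...................................
...................................
...................................
...................................
...................................
...................................
...................................
...................................
```

Run:
```python
from h import *
n=np.array([.6232,-.1265,0]);u=np.array([.163,.987,0]);v=np.array([.987,-.163,0]);z=np.array([0,0,1.])
P=lambda th,r,h,s:n+u*(.125+r*np.cos(th)-h*np.sin(th))+v*s+z*(.07+r*np.sin(th)+h*np.cos(th))
ims=[env.get_image("scene") for _ in range(4)];im=ims[0]
g=cv2.cvtColor(np.mean([i["color"] for i in ims],0).astype(np.uint8),cv2.COLOR_BGR2GRAY).astype(float)
xs=np.arange(377,398);ys=[]
for x in xs:
    k=np.clip(np.diff(g[242:256,x]),0,None);j=k.argmax();w=slice(max(0,j-1),j+2);ys.append(242.5+(np.arange(13)[w]*k[w]).sum()/k[w].sum())
print(np.round(ys,1));print("slope",np.polyfit(xs,ys,1)[0])
for th in(-.06,-.03,0,.03,.06):
    a,b=[np.array(proj(im,P(th,r,-.006,.018))) for r in(.1,.15)];print(th,(b-a)[1]/(b-a)[0],a,b)
```

```text
[249.5 249.3 249.4 249.3 248.7 248.7 248.6 248.4 248.3 248.2 247.8 247.9
 247.8 247.5 247.4 247.4 247.4 247.3 247.3 247.2 247.2]
slope -0.12490091925297209
-0.06 -0.08555961200652852 [375.62386251 252.54682426] [396.57013484 250.75466933]
-0.03 -0.10153572136513267 [375.84959118 251.84362329] [396.93522954 249.70267779]
0 -0.11748254857030314 [376.03824468 251.13999386] [397.24611358 248.64843937]
0.03 -0.13342858037615238 [376.18942102 250.43654575] [397.50200149 247.5928384 ]
0.06 -0.1494023075007146 [376.30274555 249.73389642] [397.70214068 246.53677741]
```

The fitted slope puts the lever about 0.01 rad above level, which fits the TCP height of 78.8 mm. One last 0.8 mm, then hold.

Request:
{"name": "arm_command", "arguments": {"deltas": [{"rx": 0, "ry": 0, "rz": 0, "dx": 0, "dy": 0, "dz": 0.0009, "fingers": 0}, {"rx": 0, "ry": 0, "rz": 0, "dx": 0, "dy": 0, "dz": 0, "fingers": 0}, {"rx": 0, "ry": 0, "rz": 0, "dx": 0, "dy": 0, "dz": 0, "fingers": 0}, {"rx": 0, "ry": 0, "rz": 0, "dx": 0, "dy": 0, "dz": 0, "fingers": 0}, {"rx": 0, "ry": 0, "rz": 0, "dx": 0, "dy": 0, "dz": 0, "fingers": 0}]}}

```text
time_s: 18.55
position: [0.6642, 0.1202, 0.0779]
tool_rot: [[0.163, 0.987, 0.002], [0.987, -0.163, 0.002], [0.002, 0.002, -1.0]]
ft_force: [0.8, 5.9, 8.4]
grip_width: 0.0
gripper_force: 4.3
```

Run:
```python
from h import *
p,R,s=tool();print(p,s["ft_force"],s["time_s"])
t=env.get_image("top");print([(d["p"],at(t,d["location"],0)) for d in env.tip_of("clasp_bar",t)[:2]],[(d["p"],at(t,d["location"],.012)) for d in env.tip_of("clasp_round",t)[:4]])
if abs(p[2]-.078)<.0008: print(env.close_job())
```

```text
[0.66419573 0.12017915 0.07794755] [0.79521442 5.93710216 8.37570621] 18.55
[(0.87, array([ 0.49810287, -0.34949413,  0.        ])), (0.51, array([0.4638389 , 0.02010165, 0.        ]))] [(0.54, array([ 0.62170185, -0.13955944,  0.012     ]))]
the job is handed in; nothing more can be done
None
```

I handed the job in at 18.6 s: the bar-tag reject is in the white tray, the round-tag housing is clamped against the end stop, and the arm is still holding the lever level (fingertips at 77.9 mm against the 78 mm gauge post, about 8.4 N).

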